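# Slide the drip tray to its draining notches

## Robot

A 6-joint arm with a two-finger parallel gripper is mounted at the origin on the work surface. World frame = base frame: x ahead of the robot, y to its left, z up, the work surface at z = 0. Lengths are in m, angles in rad, forces in N, time in s.
With the tool pointing down it reaches from about 0.375 to 0.9 m from the base axis. Payload 3.1 kg.
Tool frame: the origin (TCP) lies on the centre line of the jaws, within the pads' length; the fingertips stand manip.finger_overhang ahead of it and the grasp point (between the pads) lies 11 mm behind it (manip.finger_overhang is the distance from the TCP to the fingertips, in m); y points along the fingers, z is the direction in which the jaws open and shut, and the axes are right-handed (so a half turn about y gives the same grasp; the last joint's range is limited). The gripper opens to 85 mm and grips with 20 to 120 N. Pads are 22 mm wide; open, the fingers measure 114 mm over their backs; the gripper's body (76 mm by 85 mm) begins 54 mm behind the grasp point. The pads swing forward as they close: fully open they stand 13 mm farther back than shut.
Start: joints at [-1.456, 0.527, 1.433, -0, 1.181, -0.178], TCP at [0.181, -0.598, 0.239] pointing down, gripper open.
Joint ranges: [-3.08, 3.08], [-0.75, 2.2], [0.22, 2.44], [-1.43, 4.57], [0, 2.65], [-2.85, 2.85]. Speed limits (rad/s): [2.79, 2.79, 3.14, 3.14, 3.14, 3.14].

## Interface

Orientations are given as a unit quaternion [x, y, z, w].
In Python, from station import manip gives the robot as it stands.
- The arm moves only by the tool send_rows, never from a script. Its argument "plan" is a list of rows, each an object with "linear": the shift along the tool's x, y, z in units of 30 mm (1.0 is 30 mm), a list of three; "roll": the turn about the tool's y in units of 6 degrees (1.0 is 6 degrees). In form: [{"linear": [tx, ty, tz], "roll": roll}, ...]. A call has exactly 5 rows; each row shifts and turns the commanded pose from where the row before left it, along the tool's axes as they then stand; what a row does not reach is not made up. A row lasts 1/8 s, in which the tool goes at most 62.5 mm and 10.7 degrees, less where a joint would pass 70% of its speed; a pose out of reach is approached as far as the arm can. A call is refused whole if a number of a shift passes 1 or a number of a turn 1, either way. A call with a gripper value outside its range is refused whole. "claw" is the finger opening in mm, from 0 to 85.4, set as the call begins (left out, the last holds). The fingers move at their own pace and stop on an object; "force" is the grip in N (left out, the last holds). Time passes only in rows, so rows that do not move let the fingers close, or fill a call up. It gives the time, the measured TCP pose, the force and the opening at its end, in the units of the state.
- manip.sense(): the state, without advancing time (a new reading comes with each control period).
- manip.snapshot(name): name is "scene" or "top"; returns the picture (480x640x3 uint8, blue, green, red); there is no depth.
- manip.get_calibration(name): a dict with "fovy" (degrees; the focal length in pixels is half the picture's height over the tangent of half this angle, whatever the lens; pixels are square), "cx", "cy" (the principal point, pixels), "k1" (the pictures are not rectified: a ray, as slopes to the right and down, at radius r is drawn at 1 + k1 r^2 times it, then the intrinsics apply), "cam_to_world" (4x4, takes a point from camera to world coordinates). Camera axes: x right, y down, z forward; pixel columns grow to the right and rows downward; lengths in m; the calibration is good to about 2 mm. A picture is of the moment at which its call begins. get_calibration takes no time and is no camera call.
- manip.sign_off(): hands the job in, once; it reports no verdict.
Trained networks look in the newest picture that a camera, given by its name, has taken for a name from the list of things; names that differ only in an ending like _2 or _b are one class to them, and where a whole thing is asked for, a point or a joint stands for the part that bears it (a point fixed in the world has none). Each returns a list of dicts, best first, with "p" (0 to 1); they miss things now and then, are a little off and sometimes report something else, mostly with a low value. They report only what shows in the picture. A call takes as long as a camera call.
- manip.look_for(camera, query): "extent" ([left, top, right, bottom] in pixels, round what is visible of it).
The state is a dict: "t": time; "q": joint angles; "qd": joint speeds; "tau": joint torques, N m; "tcp_pos": TCP position; "tool_rot": TCP orientation; "force": force on the tool from outside, world axes, zero at the start; "ft_torque": the same for the moment, N m; "finger_gap": opening from 0.0 (shut) to 1.0 (fully open).
Only numpy, scipy, OpenCV 4.12 (cv2) and the standard library are available. Lean on these libraries where they do the work, as an engineer would, in place of code of your own. Each camera call takes 0.05 s, during which the arm holds its last target.

## Task

A rinsed glass is standing in the orange drip tray, which rides on a low steel stand beside the sink. With the fingertips, push the tray along its two rails towards the sink until it drops into the notches in the rails, and leave it sitting in them, not pushed past. Only push it: do not lift the tray, do not touch or tip the glass, and leave the kettle and the bottle brush where they are.

Things in the scene. Friction and masses are not known exactly. Their poses are not given: they have to be found in the camera images.
- stand: Fixed low steel stand, 452 mm long, 214 mm wide. Origin: middle of its footprint, on the worktop. Its y axis runs along its two rails towards the sink (roughly world +y), z up. Rails: angle strips 89 mm either side of the centre line, running surface 40 mm above the worktop, outer flanges to 52 mm, 2 mm play for the tray each side. Between the rails nothing stands higher than 22 mm.
- rail_notch (a point): Centre of one notch: the rail at stand x = +86 mm, nearer the sink (stand y = +150 mm), 40 mm above the worktop, seen open ahead of the tray at the start. Each rail has two such gaps 16 mm long, at stand y = -30 and +150 mm. Small end stops stand on both rails at y = -225 and +223 mm, 61 mm high, 74 to 103 mm out from the centre line; the middle is open.
- notch_seat (a point): Point fixed to the stand (same axes), 60 mm along its +y from the stand's origin and 43 mm above the worktop: where the tray's origin lies when all four feet have dropped into the notches.
- tray: Loose open orange plastic tray, 202 wide (x), 240 long (y), 40 mm high, walls 4 mm, 0.3 to 0.5 kg, on four round feet 6 mm high at x = +-86, y = +-90 mm. Origin: centre of its underside (not the feet), 46 mm above the worktop on the rails, 43 mm when seated. y points to the sink along the rails; a 43 mm wide spout stands out 100 mm at that end. Starts 80 to 150 mm short of the seat.
- tray_push (a point): Middle of the outer face of the tray's end wall away from the sink (tray y = -120, 20 mm above its underside); plain face, 202 by 40 mm, looking along tray -y. Pushing takes 1 to 2 N; at the notches it eases for some mm as the tray drops 3 mm, then rises steeply. 10 to 20 N would force it past, then 40 mm on to the end stops. Let go within 4 mm of the seat, it settles by itself.
- tumbler: Loose glass tumbler, 72 mm across the rim, 95 mm tall, 0.26 kg, standing upright in the tray. Origin: centre of its base, 4 mm above the tray's underside. Not to be touched.
- kettle: Matte black kettle, 160 mm across its base, 201 mm tall, handle and spout within 115 mm of its axis, 0.95 kg, on the worktop. Origin: centre of its base. Bystander.
- brush: Bottle brush lying flat on the worktop, 300 mm long along its x axis, nylon head 44 mm thick, 0.07 kg. Origin: on the worktop near the middle of its length. Bystander.

How it is judged:
At the end, for the whole second after the job is handed in: The tray rests level with all four feet dropped into the notches (its origin within 4 mm of the seat along the rails and no more than 1 mm above it), still, with the glass standing upright and still in it (y of tray in the frame of notch_seat between -0.004 and 0.004 m and z of tray in the frame of notch_seat between -0.003 and 0.001 m and angle between tray's own z axis and vertical below 0.02 rad and linear speed of each of tray, tumbler below 0.01 m/s and angle between tumbler's own z axis and vertical below 0.1 rad and z of tumbler in the frame of tray below 0.01 m); the robot touches nothing.
It fails at once if the tray is lifted or tipped off its rails (raised more than 12 mm above its seat, or tilted more than 0.1 rad) (z of tray in the frame of notch_seat above 0.012 m or angle between tray's own z axis and vertical above 0.1 rad).
It fails at once if the robot touches the glass (contact force between any of the fingers, the arm and tumbler above 0.3 N).
It fails at once if the glass is tipped or leaves the tray's floor (angle between tumbler's own z axis and vertical above 0.3 rad or z of tumbler in the frame of tray above 0.02 m).
It fails at once if the kettle or the bottle brush is moved more than 20 mm (distance of any of kettle, brush from where it was at the start of the episode above 0.02 m).
It also fails if it takes over 38 s, if anything falls off the work surface, if the arm or the gripper's body presses on something with over 40 N, if the wrist force passes 120 N, or if a joint passes its speed limit or range.

## Working session

There is one attempt and no reset: what is moved stays moved. The work goes in short steps, Python scripts to look and compute and a tool call to move; the robot and the scene stay as the last step left them, time stands still between calls to the robot, and variables do not carry over. Pictures are saved under pics/ and viewed, and the job is handed in when it is done.

Besides the shell and the picture viewer there is one more tool, called after "Call:" by a JSON object that holds its "op" and its "data", one argument or row to a line. send_rows: Moves the arm, as the interface text tells. Its arguments: {"type":"object","properties":{"plan":{"type":"array"},"claw":{"type":"number"},"force":{"type":"number"}},"required":["plan"]}

```bash
mkdir -p pics; ls
python3 - <<'E'
from station import manip
import cv2, numpy as np
np.set_printoptions(precision=4,suppress=True)
print(manip.sense()); print(manip.finger_overhang)
for n in ("scene","top"):
    im=manip.snapshot(n); cv2.imwrite(f"pics/{n}0.png",im)
    print(n,manip.get_calibration(n))
    for q in ("tray","tray_push","rail_notch","tumbler","stand","kettle","brush"):
        print(q,[(np.round(d["extent"]),round(d["p"],2)) for d in manip.look_for(n,q)[:2]])
print(manip.sense()["t"])
E
```

```text
pics
{'t': 0.0, 'q': array([-1.4555,  0.5285,  1.4339,  0.    ,  1.1814, -0.1785]), 'qd': array([ 0.0013, -0.0006,  0.0028, -0.0017, -0.0005, -0.0004]), 'tau': array([  0.0017, -44.2343, -17.8026,  -0.0001,   0.0084,   0.    ]), 'tcp_pos': array([ 0.1809, -0.5975,  0.2383]), 'tool_rot': array([-0.1035,  0.7003, -0.6987,  0.1035]), 'force': array([-0.8017,  1.6431, -0.3061]), 'ft_torque': array([-0.0057, -0.0024,  0.0365]), 'finger_gap': 0.9977630935684078}
0.008
scene {'fovy': 50.15070080359646, 'cx': 321.9370771817927, 'cy': 237.0904719935498, 'k1': -0.029275318642077452, 'cam_to_world': array([[ 0.8732,  0.3802, -0.3049,  0.9164],
       [ 0.4874, -0.6843,  0.5424, -0.7848],
       [-0.0024, -0.6222, -0.7828,  0.9861],
       [ 0.    ,  0.    ,  0.    ,  1.    ]])}
tray [(array([258., 140., 381., 246.]), 0.67)]
tray_push [(array([260., 139., 380., 245.]), 0.88)]
rail_notch [(array([240., 119., 404., 277.]), 0.66)]
tumbler [(array([316., 141., 340., 187.]), 0.6)]
stand [(array([239., 124., 406., 274.]), 0.9)]
kettle [(array([139., 296., 231., 433.]), 0.78)]
brush [(array([208., 320., 345., 380.]), 0.88)]
top {'fovy': 56.08039974889825, 'cx': 322.790165453026, 'cy': 237.60796703734817, 'k1': -0.0376598862606885, 'cam_to_world': array([[-0.0178, -0.996 ,  0.0875,  0.4686],
       [-0.9997,  0.0164, -0.0169, -0.1501],
       [ 0.0154, -0.0877, -0.996 ,  1.1763],
       [ 0.    ,  0.    ,  0.    ,  1.    ]])}
tray []
tray_push [(array([175., 228., 316., 319.]), 0.88)]
rail_notch [(array([154., 226., 343., 318.]), 0.97)]
tumbler [(array([219., 265., 251., 295.]), 0.84), (array([399., 165., 432., 287.]), 0.58)]
stand [(array([156., 231., 341., 319.]), 0.96)]
kettle [(array([448., 234., 548., 295.]), 0.61)]
brush [(array([400., 169., 432., 285.]), 0.59)]
0.8
```

Run:
```python
import cv2
a=cv2.imread("pics/top0.png"); cv2.imwrite("pics/top0c.png",cv2.resize(a[205:345,130:360],None,fx=3.4,fy=3.4,interpolation=cv2.INTER_CUBIC))
a=cv2.imread("pics/scene0.png"); cv2.imwrite("pics/scene0c.png",cv2.resize(a[105:285,220:420],None,fx=3.3,fy=3.3,interpolation=cv2.INTER_CUBIC))
```

```text
(no output)
```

View pics/top0.png

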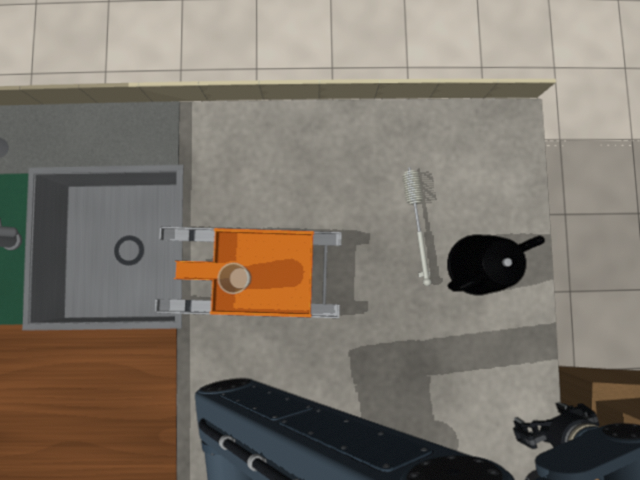

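View pics/scene0.png

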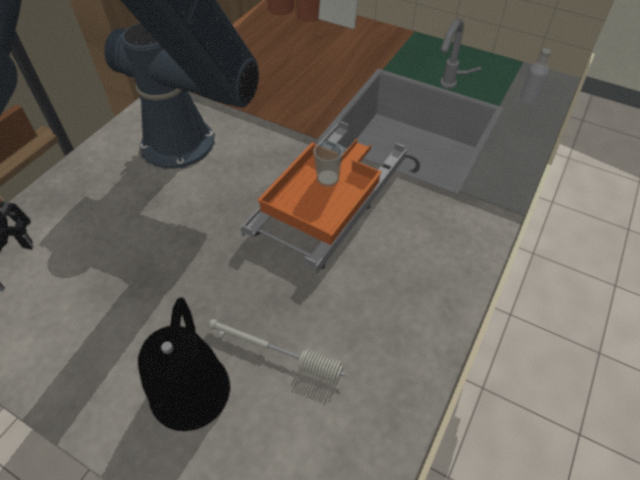

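```bash
ls pics
```

```text
scene0.png
scene0c.png
top0.png
top0c.png
```

View pics/top0c.png

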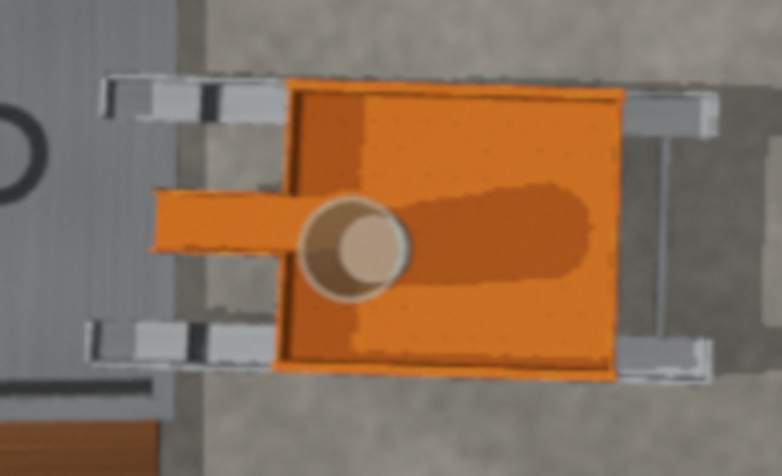

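View pics/scene0c.png

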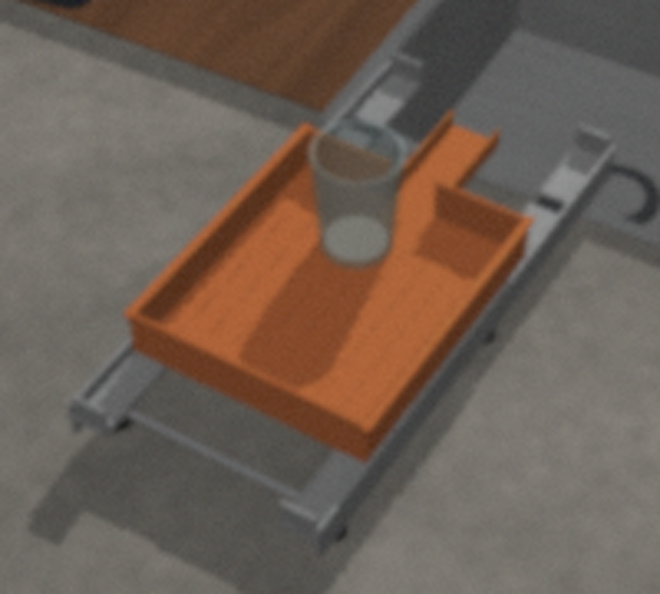

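```bash
cat > h.py <<'E'
import numpy as np
from station import manip
from scipy.optimize import least_squares
def proj(cam,P):
    c=manip.get_calibration(cam); T=np.linalg.inv(c["cam_to_world"]); p=T[:3,:3]@P+T[:3,3]
    s=p[:2]/p[2]; s=s*(1+c["k1"]*(s@s)); f=240/np.tan(np.radians(c["fovy"]/2))
    return s*f+[c["cx"],c["cy"]]
def S(x,p):
    c,s=np.cos(x[2]),np.sin(x[2]); return np.array([x[0]+c*p[0]-s*p[1],x[1]+s*p[0]+c*p[1],p[2]])
E
python3 - <<'E'
from h import *
np.set_printoptions(precision=4,suppress=True)
t=lambda a,b:np.array([130+a/3.4-.35,205+b/3.4-.35]); s=lambda a,b:np.array([220+a/3.3-.35,105+b/3.3-.35])
# stand pts (x,y,z), flag tray
O=[("top",t(210,102),(86,150,40),0),("top",t(198,342),(-86,150,40),0),
("top",t(624,90),(101,-120,86),1),("top",t(614,381),(-101,-120,86),1),("top",t(289,81),(101,120,86),1),("top",t(275,371),(-101,120,86),1),
("scene",s(128,314),(-101,-120,86),1),("scene",s(363,432),(101,-120,86),1),("scene",s(530,219),(101,120,86),1),("scene",s(307,124),(-101,120,86),1),
("scene",s(549,203),(86,150,40),0)]
def r(x):
    return np.concatenate([proj(c,S(x,np.array(p)/1000+[0,x[3]*f,0]))-u for c,u,p,f in O])
R=least_squares(r,[.45,0,0,-.05],loss="soft_l1")
x=R.x;print(x,np.degrees(x[2]));print(r(x).reshape(-1,2))
print("push face",S(x,[0,x[3]-.12,.066]),"target face",S(x,[0,.06-.12,.063]),"travel",.06-x[3])
for q in [(0,-.225,.061),(.103,-.225,.061),(-.103,-.225,.061),(.103,.223,.061),(-.103,.223,.061)]:
    u=proj("top",S(x,q));print(q,(u-[130-.35,205-.35])*3.4)
from scipy.spatial.transform import Rotation as Ro
print(Ro.from_quat(manip.sense()["tool_rot"]).as_matrix())
E
```

```text
[ 0.4856  0.017  -0.0499 -0.0381] -2.858385472710207
[[ 0.115   0.9526]
 [-0.2011 -1.1182]
 [ 0.1685  0.8152]
 [ 0.2611 -0.8707]
 [-0.016   0.1724]
 [-0.2617 -1.2246]
 [-0.6362 -0.1395]
 [ 0.4975 -0.9387]
 [ 0.0103  0.0296]
 [-0.444   0.3177]
 [-0.1885  0.0114]]
push face [ 0.4777 -0.1409  0.066 ] target face [ 0.4826 -0.0429  0.063 ] travel 0.09807638947667817
(0, -0.225, 0.061) [712.1711 237.6097]
(0.103, -0.225, 0.061) [716.244   96.5362]
(-0.103, -0.225, 0.061) [707.9993 380.7598]
(0.103, 0.223, 0.061) [104.5689  76.1678]
(-0.103, 0.223, 0.061) [ 87.0152 360.084 ]
[[-0.9571 -0.      0.2896]
 [-0.2896 -0.     -0.9571]
 [ 0.     -1.      0.    ]]
```

The top view puts the tray's back edge at about (311–312, 231–316) and the open notches at (192, 235) and (188, 306). The fit agrees to within about 1 px: tray face near (0.478, -0.141), with about 98 mm to travel. The kettle at (497, 265) and the brush at (418, 228) are off the path if I stay high.

```bash
cat >> h.py <<'E'
X=np.array([0.4856,0.017,-0.0499,-0.0381])
from scipy.spatial.transform import Rotation as Ro
def err(goal_along,goal_lat,z):
    s=manip.sense();p=s["tcp_pos"]
    return p
def rows(goal,n,x=X):
    s=manip.sense();Rm=Ro.from_quat(s["tool_rot"]);zz=Rm.as_matrix()[:,2]
    a=np.arctan2(zz[1],zz[0]);d=(x[2]-a);st=(np.array(goal)-s["tcp_pos"])/n
    print("roll tot deg (tool)",-np.degrees(d))
    for i in range(n):
        R=(Ro.from_euler("z",d*i/n)*Rm).as_matrix()
        print(np.round(R.T@st/.03,3),"roll",round(-np.degrees(d)/n/6,3))
E
python3 - <<'E'
from h import *
rows(list(S(X,[0,X[3]-.12-.042,0])[:2])+[0.2],20)
E
```

```text
roll tot deg (tool) -70.30616650802983
[-0.67   0.066 -0.52 ] roll -0.586
[-0.701  0.066 -0.478] roll -0.586
[-0.729  0.066 -0.434] roll -0.586
[-0.754  0.066 -0.389] roll -0.586
[-0.777  0.066 -0.342] roll -0.586
[-0.796  0.066 -0.294] roll -0.586
[-0.813  0.066 -0.244] roll -0.586
[-0.826  0.066 -0.194] roll -0.586
[-0.837  0.066 -0.143] roll -0.586
[-0.844  0.066 -0.091] roll -0.586
[-0.848  0.066 -0.039] roll -0.586
[-0.849  0.066  0.013] roll -0.586
[-0.846  0.066  0.065] roll -0.586
[-0.841  0.066  0.116] roll -0.586
[-0.832  0.066  0.168] roll -0.586
[-0.82   0.066  0.218] roll -0.586
[-0.805  0.066  0.268] roll -0.586
[-0.787  0.066  0.317] roll -0.586
[-0.766  0.066  0.365] roll -0.586
[-0.742  0.066  0.411] roll -0.586
```

Call:
{"op": "send_rows", "data": {
  "plan": [
    {"linear":[-0.67,0,-0.52],"roll":-0.586},
    {"linear":[-0.7,0,-0.48],"roll":-0.586},
    {"linear":[-0.73,0,-0.43],"roll":-0.586},
    {"linear":[-0.755,0,-0.39],"roll":-0.586},
    {"linear":[-0.775,0,-0.34],"roll":-0.586}
  ],
  "claw": 50
}}

```text
t: 1.42
tcp_pos: [0.2556, -0.4932, 0.2394]
tool_rot: [0.21, -0.675, 0.675, -0.21]
force: [0.2, 1.0, -0.2]
finger_gap: 0.587
```

Call:
{"op": "send_rows", "data": {
  "plan": [
    {"linear":[-0.8,0,-0.29],"roll":-0.586},
    {"linear":[-0.81,0,-0.24],"roll":-0.586},
    {"linear":[-0.83,0,-0.19],"roll":-0.586},
    {"linear":[-0.84,0,-0.14],"roll":-0.586},
    {"linear":[-0.845,0,-0.09],"roll":-0.586}
  ]
}}

```text
t: 2.05
tcp_pos: [0.3297, -0.3894, 0.2394]
tool_rot: [0.311, -0.635, 0.635, -0.311]
force: [-1.1, -0.2, -0.5]
finger_gap: 0.584
```

Call:
{"op": "send_rows", "data": {
  "plan": [
    {"linear":[-0.85,0.1,-0.04],"roll":-0.586},
    {"linear":[-0.85,0.1,0.01],"roll":-0.586},
    {"linear":[-0.85,0.1,0.065],"roll":-0.586},
    {"linear":[-0.84,0.1,0.12],"roll":-0.586},
    {"linear":[-0.83,0.1,0.17],"roll":-0.586}
  ]
}}

```text
t: 2.68
tcp_pos: [0.4033, -0.2854, 0.2244]
tool_rot: [0.405, -0.58, 0.58, -0.405]
force: [-0.4, -0.0, -0.2]
finger_gap: 0.588
```

Call:
{"op": "send_rows", "data": {
  "plan": [
    {"linear":[-0.82,0.1,0.22],"roll":-0.586},
    {"linear":[-0.8,0.1,0.27],"roll":-0.586},
    {"linear":[-0.79,0.1,0.32],"roll":-0.586},
    {"linear":[-0.77,0.1,0.365],"roll":-0.586},
    {"linear":[-0.74,0.1,0.41],"roll":-0.586}
  ]
}}

```text
t: 3.3
tcp_pos: [0.4769, -0.1816, 0.2094]
tool_rot: [0.488, -0.511, 0.511, -0.489]
force: [-0.5, -0.3, 0.6]
finger_gap: 0.588
```

Run:
```python
from h import *
import cv2
im=manip.snapshot("top");cv2.imwrite("pics/top1.png",im)
im=manip.snapshot("scene");cv2.imwrite("pics/scene1.png",im)
s=manip.sense();print(s["t"],s["tcp_pos"],s["force"],s["finger_gap"])
rows(list(S(X,[0,X[3]-.12-.042,0])[:2])+[0.062],5)
```

```text
3.4 [ 0.47710958 -0.18055951  0.20915511] [ 0.21074581 -0.12094055 -0.27985526] 0.5863093556757067
roll tot deg (tool) 0.298439961282809
[ 0.016  0.981 -0.009] roll 0.01
[ 0.016  0.981 -0.009] roll 0.01
[ 0.016  0.981 -0.009] roll 0.01
[ 0.016  0.981 -0.009] roll 0.01
[ 0.016  0.981 -0.009] roll 0.01
```

View pics/top1.png

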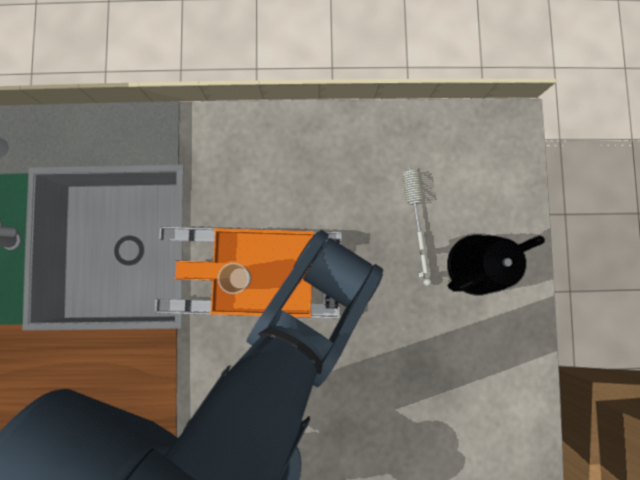

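View pics/scene1.png

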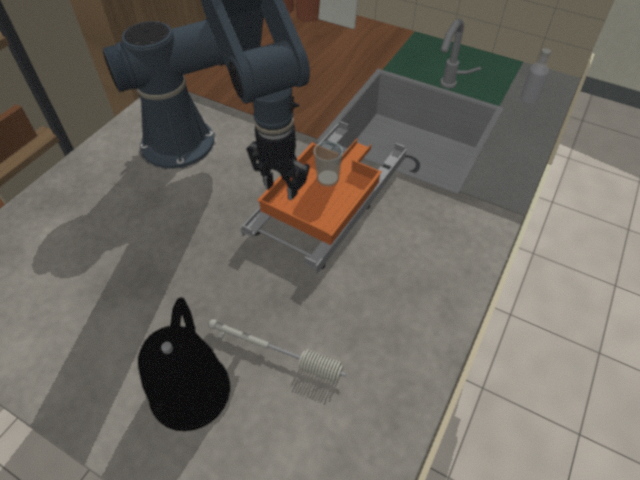

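The hand is above the back end of the tray, with fingertips near (270, 188) in the scene view. The tray and bystanders haven't moved. I'll descend in two stages and check the clearance to the back wall before contact.

Call:
{"op": "send_rows", "data": {
  "plan": [
    {"linear":[0.05,0.8,-0.01],"roll":0.01},
    {"linear":[0.05,0.8,-0.01],"roll":0.01},
    {"linear":[0.05,0.8,-0.01],"roll":0.01},
    {"linear":[0.05,0.5,-0.01],"roll":0.01},
    {"linear":[0,0,0],"roll":0}
  ]
}}

```text
t: 4.03
tcp_pos: [0.4743, -0.189, 0.1216]
tool_rot: [-0.486, 0.514, -0.513, 0.486]
force: [0.8, -0.2, -0.5]
finger_gap: 0.582
```

Run:
```python
from h import *
import cv2
im=manip.snapshot("scene");cv2.imwrite("pics/scene2.png",cv2.resize(im[80:290,200:430],None,fx=2.8,fy=2.8,interpolation=cv2.INTER_CUBIC))
s=manip.sense();print(s["t"],s["tcp_pos"],s["force"],s["finger_gap"])
rows(list(S(X,[0,X[3]-.12-.042,0])[:2])+[0.062],5)
```

```text
4.075 [ 0.47483134 -0.18923829  0.12229985] [ 0.33818935 -0.54744984  0.23483879] 0.5841677739106083
roll tot deg (tool) -0.2382461212362363
[-0.043  0.402  0.003] roll -0.008
[-0.043  0.402  0.003] roll -0.008
[-0.043  0.402  0.003] roll -0.008
[-0.043  0.402  0.003] roll -0.008
[-0.043  0.402  0.003] roll -0.008
```

View pics/scene2.png

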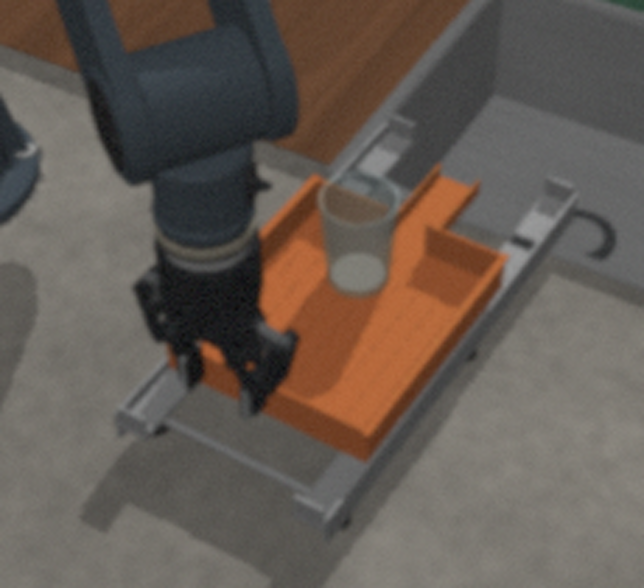

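Call:
{"op": "send_rows", "data": {
  "plan": [
    {"linear":[0,0.4,0],"roll":0},
    {"linear":[0,0.5,0],"roll":0},
    {"linear":[0,0.6,0],"roll":0},
    {"linear":[0,0.4,0],"roll":0},
    {"linear":[0,0.1,0],"roll":0}
  ]
}}

```text
t: 4.7
tcp_pos: [0.4744, -0.1887, 0.0612]
tool_rot: [-0.486, 0.514, -0.513, 0.486]
force: [-0.1, 0.1, 0.3]
finger_gap: 0.587
```

Run:
```python
from h import *
import cv2
im=manip.snapshot("scene");cv2.imwrite("pics/scene3.png",cv2.resize(im[80:290,200:430],None,fx=2.8,fy=2.8,interpolation=cv2.INTER_CUBIC))
s=manip.sense();p=s["tcp_pos"];print(s["t"],p,s["force"],s["finger_gap"])
c,sn=np.cos(X[2]),np.sin(X[2]);d=p[:2]-X[:2];print("stand xy of tcp",c*d[0]+sn*d[1],-sn*d[0]+c*d[1],"face y",X[3]-.12)
for q in (p,p-[0,0,.008]): print((proj("scene",q)-[200,80])*2.8)
```

```text
4.75 [ 0.47457908 -0.18880527  0.06143038] [ 1.12388548 -0.11876979  0.86328234] 0.5857665837020587
stand xy of tcp -0.0007417840497020538 -0.20609881043180003 face y -0.1581
[228.20009453 439.29026206]
[228.81973998 445.30954082]
```

View pics/scene3.png

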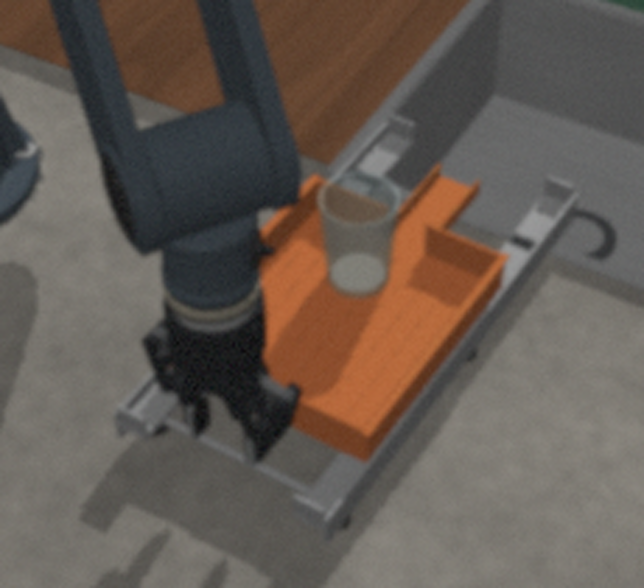

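The fingers are down behind the end wall, clear of the rails (tips near crop (200, 425) and (260, 450)). By my estimate there are about 37 mm to contact and about 135 mm to the seat. I'll advance slowly.

Call:
{"op": "send_rows", "data": {
  "plan": [
    {"linear":[-0.25,0,0],"roll":0},
    {"linear":[-0.25,0,0],"roll":0},
    {"linear":[-0.2,0,0],"roll":0},
    {"linear":[-0.15,0,0],"roll":0},
    {"linear":[-0.1,0,0],"roll":0}
  ]
}}

```text
t: 5.38
tcp_pos: [0.4765, -0.1602, 0.0625]
tool_rot: [0.486, -0.513, 0.513, -0.486]
force: [-0.5, -0.7, -0.5]
finger_gap: 0.584
```

Call:
{"op": "send_rows", "data": {
  "plan": [
    {"linear":[-0.1,0,0],"roll":0},
    {"linear":[-0.1,0,0],"roll":0},
    {"linear":[-0.1,0,0],"roll":0},
    {"linear":[-0.15,0,0],"roll":0},
    {"linear":[-0.15,0,0],"roll":0}
  ]
}}

```text
t: 6.0
tcp_pos: [0.4776, -0.1427, 0.0623]
tool_rot: [0.486, -0.513, 0.513, -0.486]
force: [0.4, -2.4, 0.7]
finger_gap: 0.584
```

Call:
{"op": "send_rows", "data": {
  "plan": [
    {"linear":[-0.2,0,0],"roll":0},
    {"linear":[-0.2,0,0],"roll":0},
    {"linear":[-0.2,0,0],"roll":0},
    {"linear":[-0.2,0,0],"roll":0},
    {"linear":[-0.2,0,0],"roll":0}
  ]
}}

```text
t: 6.62
tcp_pos: [0.479, -0.1122, 0.0623]
tool_rot: [-0.486, 0.513, -0.513, 0.486]
force: [-0.8, -2.0, -0.8]
finger_gap: 0.581
```

```bash
cat >> h.py <<'E'
def where():
    s=manip.sense();p=s["tcp_pos"];c,sn=np.cos(X[2]),np.sin(X[2]);d=p[:2]-X[:2]
    print("t",s["t"],"stand xy",np.round([c*d[0]+sn*d[1],-sn*d[0]+c*d[1]],4),"z",p[2],"F",s["force"])
E
python3 - <<'E'
from h import *
import cv2
im=manip.snapshot("scene");cv2.imwrite("pics/scene4.png",cv2.resize(im[80:290,200:430],None,fx=2.8,fy=2.8,interpolation=cv2.INTER_CUBIC))
im=manip.snapshot("top");cv2.imwrite("pics/top4.png",cv2.resize(im[205:345,130:360],None,fx=3.4,fy=3.4,interpolation=cv2.INTER_CUBIC))
where()
E
```

```text
t 6.725 stand xy [-0.0006 -0.1287] z 0.062247179120525666 F [-1.17675137  1.29171427 -0.82680013]
```

View pics/scene4.png

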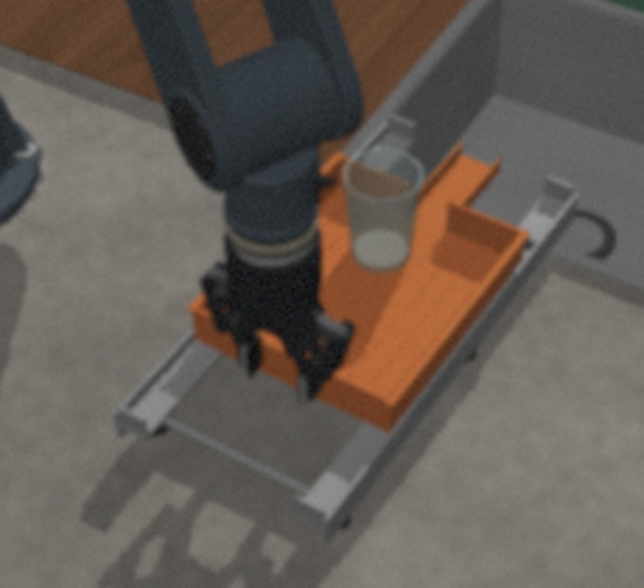

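View pics/top4.png

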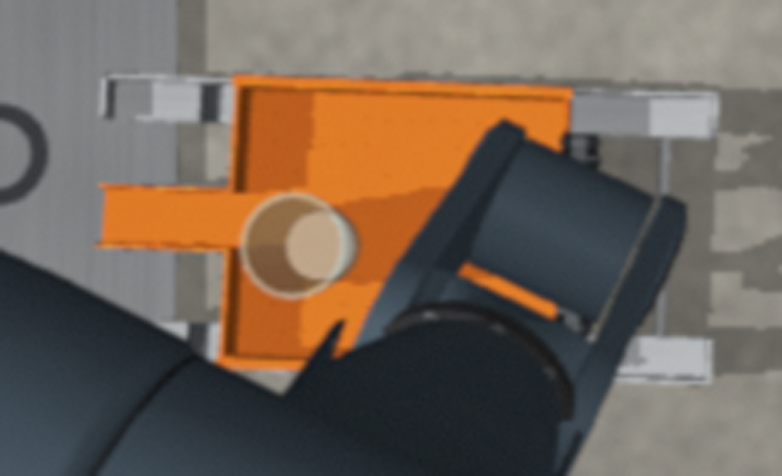

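```bash
cat >> h.py <<'E'
def fit_tray(O,z=.086):
    # O: cam, px, sx, sy ; fixed stand pose, fit along-y
    r=lambda v:np.concatenate([proj(c,S(X,np.array([sx*.101,v[0]+sy*.12,z])))-u for c,u,sx,sy in O])
    R=least_squares(r,[0.],loss="soft_l1");print("tray y",R.x, "remaining",.06-R.x);print(np.round(R.fun if 0 else r(R.x),2).reshape(-1,2))
T=lambda a,b:np.array([130+a/3.4-.35,205+b/3.4-.35]); C=lambda a,b:np.array([200+a/2.8-.35,80+b/2.8-.35])
E
python3 - <<'E'
from h import *
fit_tray([("top",T(571,91),1,-1),("top",T(237,77),1,1),("top",T(222,365),-1,1),("scene",C(391,404),1,-1),("scene",C(526,234),1,1)])
where()
E
```

```text
tray y [-0.00067848] remaining [0.06067848]
[[ 0.38  0.  ]
 [-0.07  0.84]
 [-0.26 -0.  ]
 [-0.62 -0.13]
 [-0.32 -0.95]]
t 6.725 stand xy [-0.0006 -0.1287] z 0.062247179120525666 F [-1.17675137  1.29171427 -0.82680013]
```

Contact is made and the tray is sliding with its glass: the back-right corner is at crop (391, 404) and the glass is upright. About 60 mm remain, so I'll push 45 mm and then go in small steps.

Call:
{"op": "send_rows", "data": {
  "plan": [
    {"linear":[-0.15,0,0],"roll":0},
    {"linear":[-0.2,0,0],"roll":0},
    {"linear":[-0.2,0,0],"roll":0},
    {"linear":[-0.2,0,0],"roll":0},
    {"linear":[-0.2,0,0],"roll":0}
  ]
}}

```text
t: 7.35
tcp_pos: [0.4806, -0.0838, 0.0623]
tool_rot: [-0.486, 0.513, -0.513, 0.486]
force: [-0.8, -1.6, -1.6]
finger_gap: 0.585
```

Call:
{"op": "send_rows", "data": {
  "plan": [
    {"linear":[-0.15,0,0],"roll":0},
    {"linear":[-0.15,0,0],"roll":0},
    {"linear":[-0.1,0,0],"roll":0},
    {"linear":[-0.1,0,0],"roll":0},
    {"linear":[0,0,0],"roll":0}
  ]
}}

```text
t: 7.98
tcp_pos: [0.4811, -0.0687, 0.0623]
tool_rot: [-0.486, 0.514, -0.513, 0.486]
force: [-0.4, 0.4, -0.6]
finger_gap: 0.589
```

Run:
```python
from h import *
import cv2
im=manip.snapshot("scene");cv2.imwrite("pics/scene5.png",cv2.resize(im[80:290,200:430],None,fx=2.8,fy=2.8,interpolation=cv2.INTER_CUBIC))
im=manip.snapshot("top");cv2.imwrite("pics/top5.png",cv2.resize(im[205:345,130:360],None,fx=3.4,fy=3.4,interpolation=cv2.INTER_CUBIC))
where()
```

```text
t 8.075 stand xy [-0.0001 -0.0861] z 0.062302381549280805 F [ 0.07693979 -0.83824767  0.34583446]
```

View pics/scene5.png

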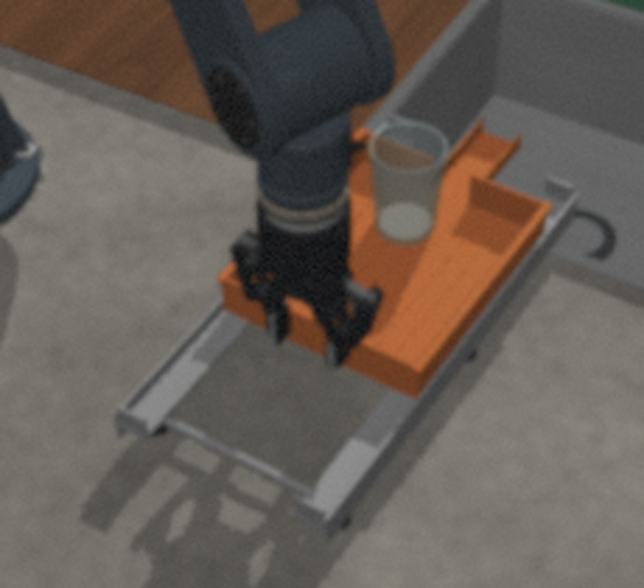

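View pics/top5.png

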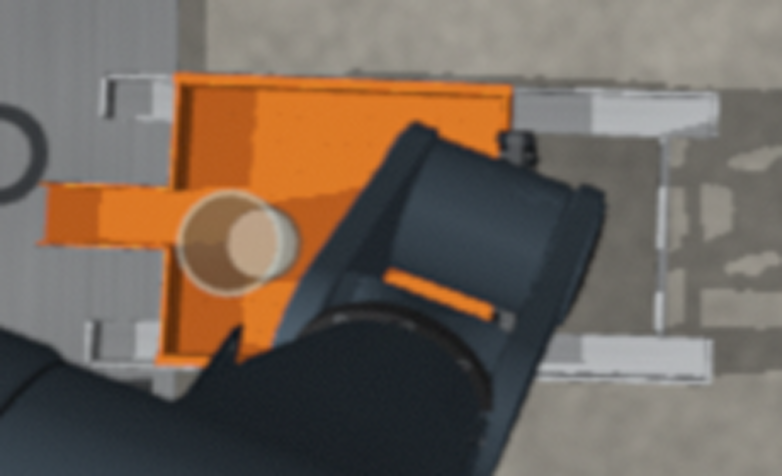

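Run:
```python
from h import *
fit_tray([("top",T(512,88),1,-1),("top",T(177,74),1,1),("top",T(160,361),-1,1),("scene",C(418,368),1,-1),("scene",C(551,205),1,1)])
```

```text
tray y [0.04301984] remaining [0.01698016]
[[-0.25  0.29]
 [-0.34  1.12]
 [-0.2   0.53]
 [-0.65  0.54]
 [-1.43 -0.51]]
```

About 15–17 mm remain. I'll go 9 mm, then take ~1.5 mm steps while reading the force.

Call:
{"op": "send_rows", "data": {
  "plan": [
    {"linear":[-0.08,0,0],"roll":0},
    {"linear":[-0.08,0,0],"roll":0},
    {"linear":[-0.08,0,0],"roll":0},
    {"linear":[-0.06,0,0],"roll":0},
    {"linear":[0,0,0],"roll":0}
  ]
}}

```text
t: 8.7
tcp_pos: [0.4817, -0.0598, 0.0623]
tool_rot: [-0.486, 0.514, -0.513, 0.486]
force: [-0.1, -0.7, -0.1]
finger_gap: 0.581
```

Call:
{"op": "send_rows", "data": {
  "plan": [
    {"linear":[-0.025,0,0],"roll":0},
    {"linear":[-0.025,0,0],"roll":0},
    {"linear":[0,0,0],"roll":0},
    {"linear":[-0.025,0,0],"roll":0},
    {"linear":[-0.025,0,0],"roll":0}
  ]
}}

```text
t: 9.32
tcp_pos: [0.482, -0.0572, 0.0623]
tool_rot: [-0.486, 0.513, -0.513, 0.486]
force: [0.7, -0.4, 1.6]
finger_gap: 0.583
```

Run:
```python
from h import *
import cv2
im=manip.snapshot("scene");cv2.imwrite("pics/scene6.png",cv2.resize(im[80:290,200:430],None,fx=2.8,fy=2.8,interpolation=cv2.INTER_CUBIC))
where()
im=manip.snapshot("top");cv2.imwrite("pics/top6.png",cv2.resize(im[205:345,130:360],None,fx=3.4,fy=3.4,interpolation=cv2.INTER_CUBIC))
where()
```

```text
t 9.375 stand xy [ 0.0001 -0.0742] z 0.06231142783184514 F [-0.16136869 -0.33495395  0.24857436]
t 9.425 stand xy [ 0.0001 -0.0742] z 0.062329368394255735 F [-0.21933397  0.68299865 -0.21942702]
```

View pics/scene6.png

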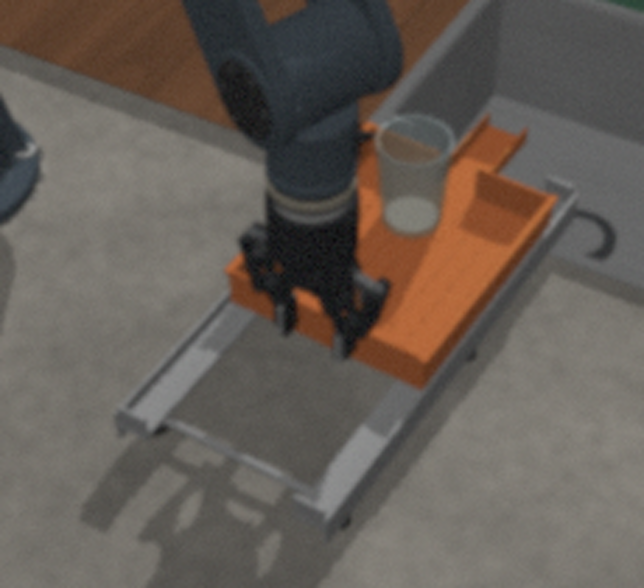

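View pics/top6.png

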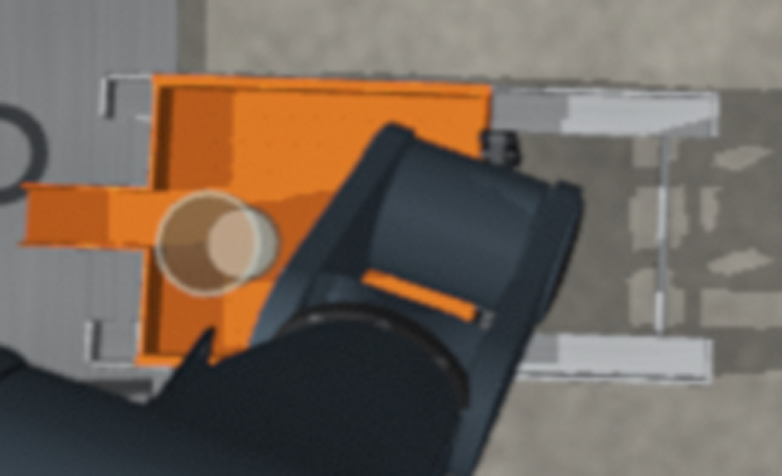

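Run:
```python
from h import *
O=[("top",T(492,87),1,-1),("top",T(154,75),1,1),("top",T(138,361),-1,1),("scene",C(424,361),1,-1),("scene",C(556,200),1,1)]
fit_tray(O);fit_tray(O,.083)
```

```text
tray y [0.0571751] remaining [0.0028249]
[[-0.19  0.39]
 [ 0.63  0.64]
 [ 0.39  0.33]
 [ 0.24 -0.8 ]
 [-0.75 -1.86]]
tray y [0.05814727] remaining [0.00185273]
[[-0.48  0.5 ]
 [ 0.62  0.76]
 [ 0.38  0.22]
 [ 0.39 -0.22]
 [-0.71 -1.21]]
```

The tray advanced about 15 mm while the fingers moved 12 mm, and the force fell to about 0. That suggests it dropped into the notches. I'll measure the drop by subpixel registration between pictures.

```bash
cat > reg.py <<'E'
from h import *
import cv2
def prep(f): 
    a=cv2.imread(f).astype(np.float32); return cv2.GaussianBlur(a[...,2]-a[...,0],(0,0),2)
def shift(fa,fb,cen,guess,h=28):
    A,B=prep(fa),prep(fb);W=np.float32([[1,0,guess[0]],[0,1,guess[1]]])
    c=np.round(cen).astype(int);t=A[c[1]-h:c[1]+h,c[0]-h:c[0]+h]
    W=np.float32([[1,0,c[0]-h+guess[0]],[0,1,c[1]-h+guess[1]]])
    cc,W=cv2.findTransformECC(t,B,W,cv2.MOTION_TRANSLATION,(3,200,1e-5),None,5)
    return np.array([W[0,2]-(c[0]-h),W[1,2]-(c[1]-h)]),cc
def solve(na,nb,ya,g):
    pts=[("top",1,-1,.086),("top",1,1,.086),("top",-1,1,.086),("scene",1,-1,.086),("scene",1,1,.086)]
    D=[]
    k={"top":(3.4,np.array([130,205])),"scene":(2.8,np.array([200,80]))}
    P=lambda c,sx,sy,y,z:(proj(c,S(X,np.array([sx*.101,y+sy*.12,z])))-k[c][1]+.35)*k[c][0]
    for c,sx,sy,z in pts:
        a=P(c,sx,sy,ya,z);b=P(c,sx,sy,ya+g,z)
        try: d,cc=shift(f"pics/{c}{na}.png",f"pics/{c}{nb}.png",a,b-a)
        except Exception as e: print("fail",c,sx,sy);continue
        D.append((c,sx,sy,z,d)); print(c,sx,sy,np.round(d,2),round(cc,3))
    r=lambda v:np.concatenate([(P(c,sx,sy,ya+v[0],z+v[1])-P(c,sx,sy,ya,z)-d)/k[c][0] for c,sx,sy,z,d in D])
    R=least_squares(r,[g,0.],x_scale=.01,loss="soft_l1",f_scale=.3)
    print(na,nb,"dy dz mm",R.x*1000);print(np.round(r(R.x),2))
E
python3 - <<'E'
from reg import *
solve(4,5,-.0007,.0426)
solve(5,6,.042,.014)
E
```

```text
top 1 -1 [-59.62  -2.37] 0.999
top 1 1 [-59.66  -2.1 ] 0.993
top -1 1 [-60.48  -2.4 ] 0.99
scene 1 -1 [ 26.58 -33.8 ] 0.999
scene 1 1 [ 21.99 -28.14] 0.999
4 5 dy dz mm [42.61283797  0.9429808 ]
[-0.03  0.07 -0.03 -0.   -0.06  0.11 -0.1  -0.08 -0.19  0.1 ]
top 1 -1 [-2.112e+01 -1.000e-02] 0.999
top 1 1 [-21.36   1.66] 0.996
top -1 1 [-20.01   0.23] 0.998
scene 1 -1 [ 6.38 -8.96] 0.999
scene 1 1 [ 5.67 -6.72] 0.999
5 6 dy dz mm [15.255271   -3.30943024]
[ 0.06 -0.07  0.46 -0.55 -0.01 -0.39  0.93 -0.01  0.5  -0.02]
```

The 4→5 registration reproduces the known 42.6 mm push with about 1 mm of height error. The 5→6 registration gives +15.3 mm along the rails and -3.3 mm in height, so the tray has dropped in. Next I'll back off and lift clear.

Call:
{"op": "send_rows", "data": {
  "plan": [
    {"linear":[0.15,0,0],"roll":0},
    {"linear":[0.3,0,0],"roll":0},
    {"linear":[0.4,0,0],"roll":0},
    {"linear":[0.4,0,0],"roll":0},
    {"linear":[0.4,0,0],"roll":0}
  ]
}}

```text
t: 10.05
tcp_pos: [0.4794, -0.1079, 0.0623]
tool_rot: [0.486, -0.513, 0.514, -0.486]
force: [0.1, 0.6, -0.1]
finger_gap: 0.582
```

Call:
{"op": "send_rows", "data": {
  "plan": [
    {"linear":[0,-0.4,0],"roll":0},
    {"linear":[0,-0.8,0],"roll":0},
    {"linear":[0,-1,0],"roll":0},
    {"linear":[0,-1,0],"roll":0},
    {"linear":[0,-1,0],"roll":0}
  ]
}}

```text
t: 10.68
tcp_pos: [0.479, -0.1062, 0.19]
tool_rot: [0.486, -0.513, 0.513, -0.487]
force: [0.1, -0.5, 0.5]
finger_gap: 0.587
```

Call:
{"op": "send_rows", "data": {
  "plan": [
    {"linear":[0.5,-0.8,0],"roll":0},
    {"linear":[1,0,0],"roll":0},
    {"linear":[1,0,0],"roll":0},
    {"linear":[0.5,0,0],"roll":0},
    {"linear":[0,0,0],"roll":0}
  ]
}}

```text
t: 11.3
tcp_pos: [0.4744, -0.1969, 0.2125]
tool_rot: [-0.486, 0.514, -0.514, 0.486]
force: [0.6, -1.0, 0.1]
finger_gap: 0.588
```

Run:
```python
from reg import *
im=manip.snapshot("scene");cv2.imwrite("pics/scene7f.png",im);cv2.imwrite("pics/scene7.png",cv2.resize(im[80:290,200:430],None,fx=2.8,fy=2.8,interpolation=cv2.INTER_CUBIC))
im=manip.snapshot("top");cv2.imwrite("pics/top7.png",cv2.resize(im[205:345,130:360],None,fx=3.4,fy=3.4,interpolation=cv2.INTER_CUBIC))
where()
solve(6,7,.0573,0)
solve(5,7,.042,.015)
for n in ("tumbler","kettle","brush"): print(n,[(np.round(d["extent"]),round(d["p"],2)) for d in manip.look_for("scene",n)[:1]])
```

```text
t 11.4 stand xy [-0.0009 -0.2129] z 0.21223594024682152 F [ 0.17704188 -0.15720484  1.15608129]
top 1 -1 [-0.51 -1.01] 0.999
top 1 1 [-0.3   0.03] 1.0
top -1 1 [ 0.25 -0.03] 1.0
scene 1 -1 [ 2.55 -1.04] 0.995
scene 1 1 [ 1.09 -0.72] 1.0
6 7 dy dz mm [0.25206009 0.75034979]
[ 0.02  0.26 -0.11 -0.05 -0.28  0.03 -0.85  0.09 -0.31 -0.02]
top 1 -1 [-21.63  -1.  ] 0.999
top 1 1 [-21.65   1.68] 0.996
top -1 1 [-19.75   0.21] 0.998
scene 1 -1 [ 8.87 -9.95] 0.998
scene 1 1 [ 6.8  -7.44] 1.0
5 7 dy dz mm [15.45114275 -2.47414638]
[ 0.1   0.19  0.36 -0.59 -0.28 -0.37  0.1   0.05  0.16 -0.05]
tumbler [(array([337., 121., 361., 164.]), 0.93)]
kettle [(array([139., 295., 230., 433.]), 0.78)]
brush [(array([206., 318., 348., 377.]), 0.67)]
```

View pics/scene7f.png

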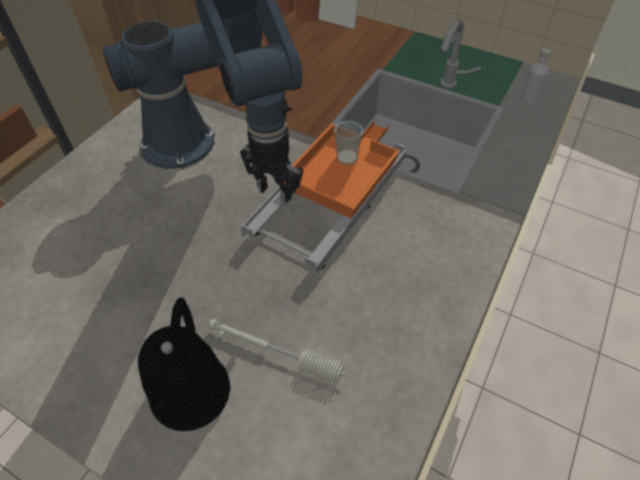

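View pics/top7.png

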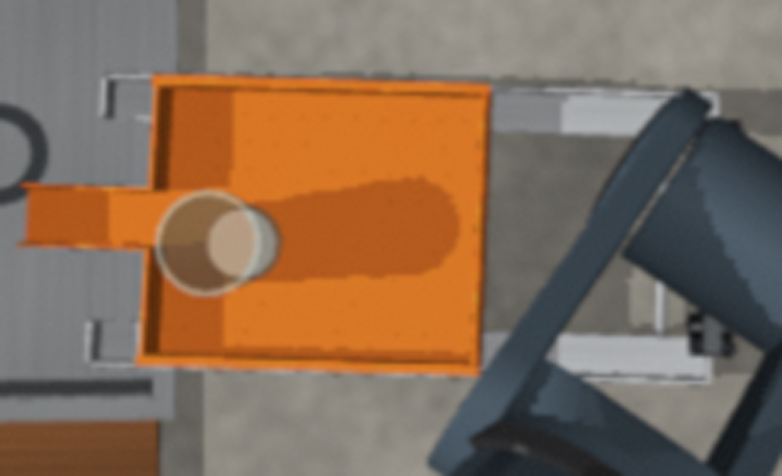

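The top view shows the tray square and the glass at (210, 243), and nothing moved after release. The scene view's back-left corner is partly hidden by the gripper. I'll move the arm further off and check all four corners for the drop.

Call:
{"op": "send_rows", "data": {
  "plan": [
    {"linear":[0.6,-0.2,0],"roll":0},
    {"linear":[1,0,0],"roll":0},
    {"linear":[1,0,0],"roll":0},
    {"linear":[0.8,0,0],"roll":0},
    {"linear":[0.4,0,0],"roll":0}
  ]
}}

```text
t: 12.18
tcp_pos: [0.4683, -0.3123, 0.2184]
tool_rot: [0.486, -0.513, 0.514, -0.486]
force: [0.3, 0.6, -0.3]
finger_gap: 0.586
```

Run:
```python
from reg import *
im=manip.snapshot("scene");cv2.imwrite("pics/scene8f.png",im);cv2.imwrite("pics/scene8.png",cv2.resize(im[80:290,200:430],None,fx=2.8,fy=2.8,interpolation=cv2.INTER_CUBIC))
im2=manip.snapshot("top");cv2.imwrite("pics/top8f.png",im2)
where()
P=lambda c,sx,sy,y,z:proj(c,S(X,np.array([sx*.101,y+sy*.12,z])))
h=10
D={}
for c in("scene","top"):
  A=prep(f"pics/{c}0.png");B=prep(f"pics/{c}8f.png")
  for sx in(-1,1):
   for sy in(-1,1):
    a=P(c,sx,sy,X[3],.086);b=P(c,sx,sy,.059,.083);g=b-a;k=np.round(a).astype(int)
    t=A[k[1]-h:k[1]+h+1,k[0]-h:k[0]+h+1]
    W=np.float32([[1,0,k[0]-h+g[0]],[0,1,k[1]-h+g[1]]])
    try: cc,W=cv2.findTransformECC(t,B,W,cv2.MOTION_AFFINE,(3,300,1e-6),None,3)
    except Exception as e: print("fail",c,sx,sy);continue
    q=W@np.array([a[0]-k[0]+h,a[1]-k[1]+h,1]);D[c,sx,sy]=q-a
    print(c,sx,sy,"meas-pred(seated) px",np.round(q-b,2),"pred3mm-up",np.round(P(c,sx,sy,.059,.086)-b,2),round(cc,3))
def r(v):
    o=[]
    for (c,sx,sy),d in D.items():
        x=X.copy();x[0]+=v[3];x[2]+=v[4]
        w=S(x,np.array([sx*.101,X[3]+v[0]+sy*.12,.086+v[1]+v[2]*sx*.101+v[5]*sy*.12]))
        o.append(proj(c,w)-P(c,sx,sy,X[3],.086)-d)
    return np.concatenate(o)
R=least_squares(r,[.097,0,0,0,0,0],loss="soft_l1",f_scale=.3)
print("dy,dz,tiltx,dx,dyaw,tilty",np.round(R.x,4));print(np.round(r(R.x),2))
```

```text
t 12.275 stand xy [-0.0009 -0.3292] z 0.21828492895989404 F [-0.41319261  0.72573497 -0.57120004]
scene -1 -1 meas-pred(seated) px [ 0.43 -0.  ] pred3mm-up [-0.08 -0.86] 0.999
scene -1 1 meas-pred(seated) px [-2.29 -0.77] pred3mm-up [ 0.01 -0.87] 0.881
scene 1 -1 meas-pred(seated) px [0.11 0.18] pred3mm-up [ 0.05 -0.85] 1.0
scene 1 1 meas-pred(seated) px [0.73 0.21] pred3mm-up [ 0.13 -0.87] 0.999
top -1 -1 meas-pred(seated) px [ 0.43 -0.54] pred3mm-up [-0.13  0.1 ] 1.0
top -1 1 meas-pred(seated) px [ 0.01 -0.63] pred3mm-up [-0.4   0.09] 0.996
top 1 -1 meas-pred(seated) px [ 0.44 -0.05] pred3mm-up [-0.12 -0.13] 1.0
top 1 1 meas-pred(seated) px [-0.2   0.23] pred3mm-up [-0.38 -0.14] 0.996
dy,dz,tiltx,dx,dyaw,tilty [ 0.0964 -0.0018 -0.0102  0.0008  0.0026  0.0054]
[-0.36 -0.07  2.24  0.18  0.17  0.24 -0.64 -0.3  -0.09  0.18 -0.    0.57
 -0.24 -0.32  0.28 -0.41]
```

View pics/scene8.png

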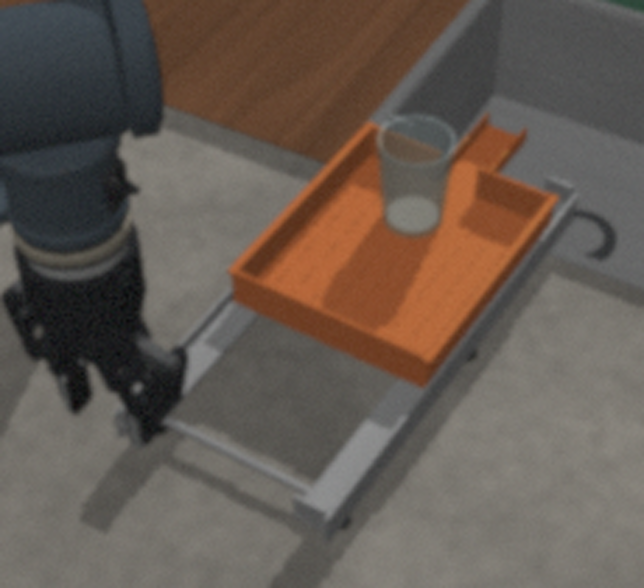

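All three clean corners match the seated height within 0.2 px, where a tray still on the rails would be off by 0.86 px. The glass hides the fourth corner, at crop (378, 127), and that match was poor (0.88). The glass is upright at (415, 175) and the arm is clear.

```bash
python3 -c "
from station import manip
print(manip.sign_off())"
```

```text
the job is handed in; nothing more can be done
None
```

I pushed the tray along the rails until it dropped into the notches, backed the hand clear and handed the job in at about 12.3 s. No verdict is reported.

- **The push:** I used two part-open fingertips on the end wall, with slow steps for the last few millimetres. In those steps the contact force fell from about 2 N to about 0, and the tray moved 15.3 mm while the fingers moved 12 mm.
- **Seating:** Picture comparison showed the tray dropping about 3 mm. Its position along the rails came out about 2 mm short of my estimate of the seat, which is itself only good to about 2 mm. It did not move measurably after I let go.
- **Glass and bystanders:** The glass stands upright in the tray. The kettle's and brush's detected outlines changed by no more than 3 px.
- **Less certain checks:** The front-left tray corner was behind the glass, so its height could not be confirmed. The full tilt fit that included that poor match gave a noisy 0.01 rad and 1.8 mm of drop. The other three corners matched the seated height within 0.2 px; a tray still on the rails would be off by 0.86 px.

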